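Fold back the filter station's bifold guard and draw out the catch tray

TASK

Pull the filter station's bifold guard by its handle until both panels are folded fully open to the side, and leave it open. Then take the catch tray by its upright grip, raise its front end over the door sill and draw it out through the doorway until it lies flat on the bench in front of the sill, clear of it, with the jar still standing upright in it. Let go, and leave the other things on the bench where they are.

Things in the scene. Friction and masses are not known exactly. Their poses are not given: they have to be found in the camera images.
- station: Fixed station 300 mm wide, side walls 150 mm high, no roof or header. Origin: middle of the 260 mm doorway at bench level; x points inward, away from the robot, y along the doorway, z up. Sill (door track) across it, x -12 to +12 mm, 10 mm high; jambs 20 mm wide at y +-140. The guard is two grey panels, each 130 mm between hinges, 12 mm thick, top at z 149; pivot axis at x 0, y +130.
- pivot_panel (a joint): Fold angle q of the guard, rad: 0 shut (panels in line across the doorway), 1.35 fully folded (stop). The pivot panel turns about its fixed vertical axis so that the fold comes out towards the robot; the leading panel's free end stays in the track (x 0), at station y = 130 - 260 cos q mm. Light friction, a few N at the handle; no spring or latch, it stays where left.
- fold_hinge (a point): Hinge line between the two guard panels, at z 125 mm; in the station at x = -130 sin q, y = 130 - 130 cos q (mm). Its axes turn with the pivot panel.
- guard_handle (a point): Grip point on the handle, a vertical steel bar 10 mm thick, z 80 to 145 mm, 35 mm off the leading panel's outer face. Point on the bar's axis at z 125; in the station x = -100 sin q - 41 cos q, y = 130 - 160 cos q - 41 sin q (mm). x axis normal to the panel, inward; y along it to the fold hinge. As the guard folds by q it turns by q counter-clockwise seen from above.
- tray: Loose steel catch tray, 140 (x) x 100 (y) mm, rim 28 mm high, about 0.35 kg, on the bench behind the sill. Origin: centre of its underside; x roughly as the station's, grip end towards the doorway (-x). Above its tail a fixed black pipe 38 mm thick crosses the station (axis at station x 190, z 130), carrying two funnels 68 mm across up to z 300.
- tray_grip (a point): Grip point on the tray's upright black grip fin: 14 mm thick (tray y), 32 mm long (tray x), top 90 mm above the tray's underside; the point lies in it 72 mm above the underside and 52 mm in front (-x) of the tray's origin. The fin is clear above the rim (z 28 to 90 mm).
- jar: Loose closed white jar, 54 mm across, 66 mm high, about 0.11 kg, standing in the tray behind the grip. Origin: centre of its underside.
- foil_dish: Bystander: shallow aluminium dish, 64 mm across, on the bench inside the station beside the tray. Origin under its centre.
- stock_bottle: Bystander: amber bottle 64 mm across, 130 mm high, left of the station. Origin under its centre.
- pale_jar: Bystander: white jar 70 mm across, 100 mm high, right of the station. Origin under its centre.
- notebook: Bystander: closed notebook 200 x 150 x 12 mm at front right. Origin under its centre.
- pen: Bystander: black pen 140 mm long on the notebook. Origin under its centre.
- tweezers: Bystander: steel tweezers 120 mm long on the bench at right. Origin under their centre.
- measuring_cylinder: Bystander: tall pale measuring cylinder, 340 mm high, 56 mm across, foot 100 mm, at front left. Origin under its centre.
Not all that is in view belongs to the job. What is shaped like the tray but brown is not meant.

How it is judged:
By the outcome, as a careful person would: the job done as asked, in the order asked, and still so for the second after the job is handed in, with the robot touching nothing.
It also fails if it takes over 54 s, if anything falls off the work surface, if the arm or the gripper's body presses on something with over 40 N, if the wrist force passes 120 N, or if a joint passes its speed limit or range.

ROBOT

A 6-joint arm with a two-finger parallel gripper is mounted at the origin on the work surface. World frame = base frame: x ahead of the robot, y to its left, z up, the work surface at z = 0. Lengths are in m, angles in degrees, forces in N, time in s.
With the tool pointing down it reaches from about 0.375 to 0.9 m from the base axis. Payload 3.1 kg.
Tool frame: the origin (TCP) lies between the finger pads; the fingertips stand 11 mm ahead of it and the grasp point (between the pads) lies 8 mm behind it; x points along the fingers, y is the direction in which the jaws open and shut, and the axes are right-handed (so a half turn about x gives the same grasp; the last joint's range is limited). The gripper opens to 87 mm and grips with 3 to 60 N. Pads are 19 mm wide; open, the fingers measure 117 mm over their backs; the gripper's body (75 mm by 190 mm) begins 51 mm behind the grasp point.
Start: joints at [62.596, 30.224, 82.088, -0, 67.689, -10.227], TCP at [0.185, 0.597, 0.2] pointing down, gripper open.
Joint ranges: [-176.69, 176.69], [-43.24, 126.21], [12.49, 139.97], [-82, 262], [0, 151.66], [-163.58, 163.58]. Speed limits (degrees/s): [159.86, 159.86, 180, 180, 180, 180].

INTERFACE

Orientations are given as a 3x3 rotation matrix whose columns are the frame's x, y, z axes.
In Python, from rig import bot gives the robot as it stands.
- The arm moves only by the shell command python3 -m inch 'ROWS' [OPENING]. ROWS is a JSON object of lists of equal length, an entry for each row: "dp": the shift along the tool's x, y, z in mm, a list of three; "yaw": the turn about the tool's x in degrees. In form: {"dp": [[tx, ty, tz], ...], "yaw": [yaw, ...]}. A call has 1 to 20 rows; each row shifts and turns the commanded pose from where the row before left it, along the tool's axes as they then stand; what a row does not reach is not made up. A row lasts 1/12 s, in which the tool goes at most 41.7 mm and 7.16 degrees, less where a joint would pass 70% of its speed; a pose out of reach is approached as far as the arm can. A call is refused whole if a number of a shift passes 41.7 or a number of a turn 7.16, either way. A call with a gripper value outside its range is refused whole. OPENING is the finger opening in mm, from 0 to 87, set as the call begins (- or left out, the last holds). The fingers move at their own pace and stop on an object; the grip force is fixed at half the most. Time passes only in rows, so rows that do not move let the fingers close. It gives the time, the measured TCP pose, the force and the opening at its end, in the units of the state.
- bot.read_state(): the state, without advancing time (a new reading comes with each control period).
- bot.capture(name): name is "side" or "top"; returns a dict with "color" (400x640x3 uint8, red, green, blue), "intrinsics" (3x3 intrinsics, pixels), "k1" (the pictures are not rectified: a ray, as slopes to the right and down, at radius r is drawn at 1 + k1 r^2 times it, then the intrinsics apply), "pose" (4x4, takes a point from camera to world coordinates). Camera axes: x right, y down, z forward; pixel columns grow to the right and rows downward; lengths in m; the calibration is good to about 2 mm. A picture is of the moment at which its call begins. There is no depth.
- bot.hand_in(): hands the job in, once; it reports no verdict.
The state is a dict: "time_s": time; "joint_positions": joint angles; "qvel": joint speeds; "tau": joint torques, N m; "position": TCP position; "tcp_rot": TCP orientation; "force": force on the tool from outside, world axes, zero at the start; "moment": the same for the moment, N m; "opening": opening from 0.0 (shut) to 1.0 (fully open).
Only numpy, scipy, OpenCV 4.12 (cv2) and the standard library are available. Lean on these libraries where they do the work, as an engineer would, in place of code of your own. Each camera call takes 0.05 s, during which the arm holds its last target.

## Working session

There is one attempt and no reset: what is moved stays moved. The work goes in short steps, Python scripts to look and compute and a shell command to move; the robot and the scene stay as the last step left them, time stands still between calls to the robot, and variables do not carry over. Pictures are saved under pics/ and viewed, and the job is handed in when it is done.

```bash
ls; mkdir -p pics; python3 - <<'E'
from rig import bot
import cv2,numpy as np
s=bot.read_state(); print({k:np.round(v,3).tolist() for k,v in s.items()})
for n in("side","top"):
    c=bot.capture(n); cv2.imwrite(f"pics/{n}0.png",c["color"][:,:,::-1]); print(n,c["intrinsics"],c["k1"],c["pose"])
    np.save(f"pics/{n}0.npy",c["color"])
E
```

```text
pics
{'time_s': 0.0, 'joint_positions': [62.596, 30.278, 82.156, 0.0, 67.689, -10.227], 'qvel': [-0.076, -0.022, 0.056, 0.033, 0.062, 0.03], 'tau': [0.0, -44.004, -17.659, 0.063, 0.058, -0.0], 'position': [0.184, 0.596, 0.199], 'tcp_rot': [[-0.001, 0.295, 0.955], [-0.002, 0.955, -0.295], [-1.0, -0.002, -0.0]], 'force': [-1.086, -0.098, -1.155], 'moment': [0.004, 0.052, -0.022], 'opening': 0.996}
side [[369.263072     0.         322.86949402]
 [  0.         369.263072   192.92003449]
 [  0.           0.           1.        ]] -0.07744512415879314 [[ 7.03611224e-01 -4.83214099e-01  5.20994607e-01 -2.18534237e-02]
 [-7.10584763e-01 -4.77713153e-01  5.16584396e-01 -5.57824704e-01]
 [-7.34886929e-04 -7.33685408e-01 -6.79488912e-01  8.29914672e-01]
 [ 0.00000000e+00  0.00000000e+00  0.00000000e+00  1.00000000e+00]]
top [[396.51082111   0.         329.53846414]
 [  0.         396.51082111 203.9775494 ]
 [  0.           0.           1.        ]] 0.020862634441656026 [[ 0.01060971 -0.99566331  0.09242293  0.44770974]
 [-0.99969407 -0.01262688 -0.02126801  0.00854956]
 [ 0.02234279 -0.09216901 -0.99549268  1.19890812]
 [ 0.          0.          0.          1.        ]]
```

View pics/side0.png

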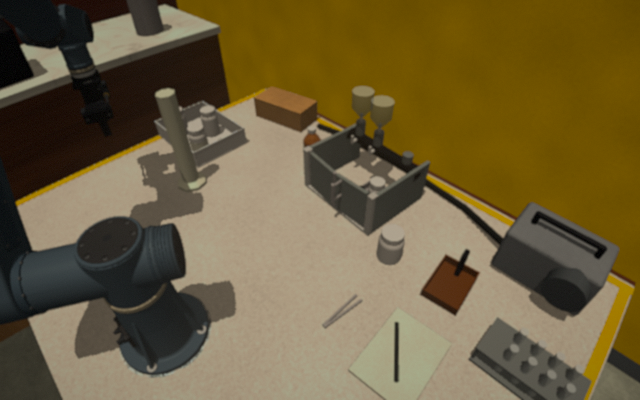

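View pics/top0.png

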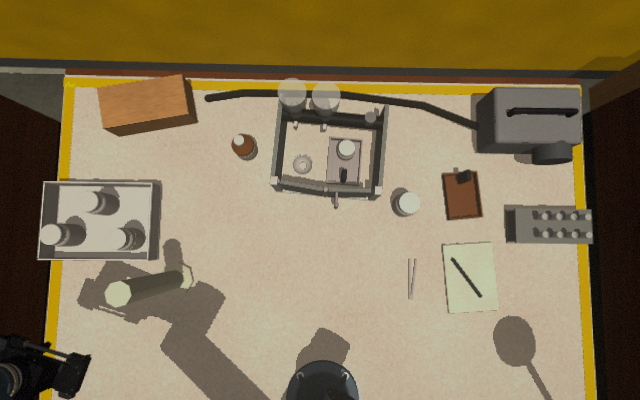

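The side view shows the station at about (365,180), with the guard in front and a handle at about (337,198). In the top view the station spans about (273–385, 100–197), with the handle near (336,200) and the steel tray near (344,160). The brown decoy tray is at (462,194), to the right and outside the station.

```bash
python3 - <<'E'
import cv2,numpy as np
a=cv2.imread("pics/top0.png")[80:220,255:405]; cv2.imwrite("pics/top0c.png",cv2.resize(a,None,fx=4,fy=4,interpolation=cv2.INTER_CUBIC)*1)
a=cv2.imread("pics/side0.png")[80:240,290:440]; cv2.imwrite("pics/side0c.png",cv2.convertScaleAbs(cv2.resize(a,None,fx=3.7,fy=3.7,interpolation=cv2.INTER_CUBIC),alpha=1.5))
E
```

```text
(no output)
```

View pics/top0c.png

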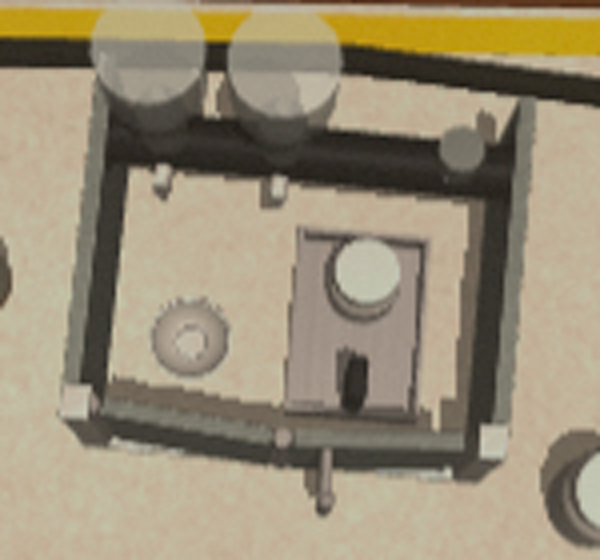

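View pics/side0c.png

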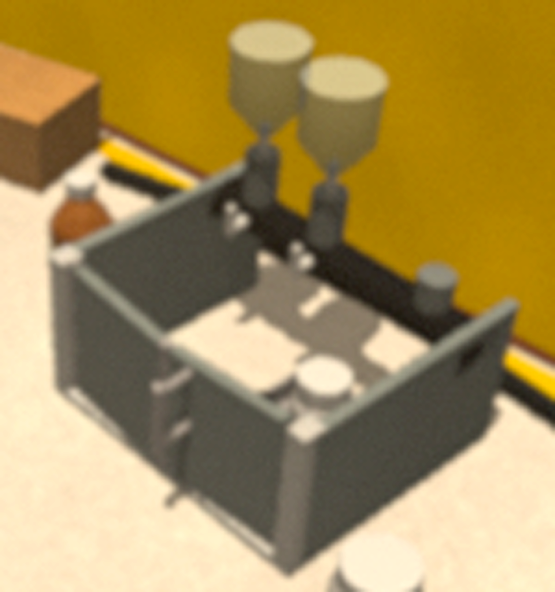

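```bash
cat > h.py <<'E'
import numpy as np,cv2
CAM={"side":(np.array([[369.263072,0,322.86949402],[0,369.263072,192.92003449],[0,0,1]]),-0.07744512415879314,np.array([[7.03611224e-01,-4.83214099e-01,5.20994607e-01,-2.18534237e-02],[-7.10584763e-01,-4.77713153e-01,5.16584396e-01,-5.57824704e-01],[-7.34886929e-04,-7.33685408e-01,-6.79488912e-01,8.29914672e-01]])),
"top":(np.array([[396.51082111,0,329.53846414],[0,396.51082111,203.9775494],[0,0,1]]),0.020862634441656026,np.array([[0.01060971,-0.99566331,0.09242293,0.44770974],[-0.99969407,-0.01262688,-0.02126801,0.00854956],[0.02234279,-0.09216901,-0.99549268,1.19890812]]))}
def ray(cam,uv):
    K,k,P=CAM[cam]; d=np.linalg.solve(K,[uv[0],uv[1],1])[:2]; s=d.copy()
    for _ in range(30): s=d/(1+k*(s@s))
    v=P[:,:3]@np.array([s[0],s[1],1]); return P[:,3],v
def onz(cam,uv,z):
    o,v=ray(cam,uv); return o+v*(z-o[2])/v[2]
def proj(cam,p):
    K,k,P=CAM[cam]; c=P[:,:3].T@(np.asarray(p)-P[:,3]); s=c[:2]/c[2]; s=s*(1+k*(s@s)); return K[:2,:2]@s+K[:2,2]
def tri(a,b):
    (o1,v1),(o2,v2)=ray("side",a),ray("top",b); A=np.c_[v1,-v2]; t=np.linalg.lstsq(A,o2-o1,rcond=None)[0]
    p,q=o1+t[0]*v1,o2+t[1]*v2; return (p+q)/2,np.linalg.norm(p-q)
E
python3 - <<'E'
from h import *
np.set_printoptions(precision=4,suppress=True)
T=lambda x,y:(255+(x+.5)/4-.5,80+(y+.5)/4-.5)
S=lambda x,y:(290+(x+.5)/3.7-.5,80+(y+.5)/3.7-.5)
L=onz("top",T(78,400),.15);R=onz("top",T(493,440),.15)
print("jamb top",L,R,np.linalg.norm(L-R)); print("side",onz("side",S(68,254),.15),onz("side",S(308,428),.15))
print("hinge top",onz("top",T(283,437),.149))
for z in(.08,.145):print("handle",onz("top",T(324,506),z),onz("top",T(323,490),z))
print("handle side",onz("side",S(184,378),.145),onz("side",S(178,500),.08))
for n,c in(("fl",(288,410)),("fr",(413,418)),("br",(427,238)),("bl",(299,228))): print("tray",n,onz("top",T(*c),.028))
print("jar",onz("top",T(368,272),.07)); print("fin",onz("top",T(354,358),.09),onz("top",T(352,408),.09))
print("dish",onz("top",T(190,338),.01))
E
```

```text
jamb top [0.6083 0.1344 0.15  ] [ 0.5853 -0.1427  0.15  ] 0.27803468586074237
side [0.6126 0.1363 0.15  ] [ 0.5875 -0.1434  0.15  ]
hinge top [ 0.5855 -0.0023  0.149 ]
handle [ 0.5457 -0.0327  0.08  ] [ 0.5571 -0.0319  0.08  ]
handle [ 0.54   -0.0303  0.145 ] [ 0.5507 -0.0295  0.145 ]
handle side [ 0.5689 -0.0377  0.145 ] [ 0.5183 -0.081   0.08  ]
tray fl [ 0.6217 -0.0071  0.028 ]
tray fr [ 0.617  -0.1004  0.028 ]
tray br [ 0.754  -0.1104  0.028 ]
tray bl [ 0.7601 -0.0138  0.028 ]
jar [ 0.7172 -0.0634  0.07  ]
fin [ 0.6503 -0.0526  0.09  ] [ 0.6146 -0.0515  0.09  ]
dish [0.6785 0.0676 0.01  ]
```

```bash
python3 - <<'E'
from h import *
np.set_printoptions(precision=3,suppress=True)
print("tcp",proj("side",(.184,.597,.2)),proj("top",(.184,.597,.2)),"base",proj("side",(0,0,0)))
print("cyl top",onz("top",(118,293),.34),"side",onz("side",(167,93),.34),"foot",onz("top",(187,275),0.01),onz("side",(193,184),0.01))
print("bottle",onz("top",(239,140),.13),"palejar",onz("top",(408,203),.1))
a=cv2.imread("pics/top0.png")[220:400,20:240]; b=cv2.imread("pics/side0.png")[0:260,0:260]
cv2.imwrite("pics/cylA.png",np.hstack([cv2.resize(a,(400,327)),cv2.resize(b,(327,327))]))
E
```

```text
tcp [109.102 133.096] [ 72.662 349.381] base [164.499 331.082]
cyl top [0.335 0.431 0.34 ] side [0.339 0.424 0.34 ] foot [0.344 0.399 0.01 ] [0.329 0.41  0.01 ]
bottle [0.719 0.235 0.13 ] palejar [ 0.555 -0.234  0.1  ]
```

View pics/cylA.png

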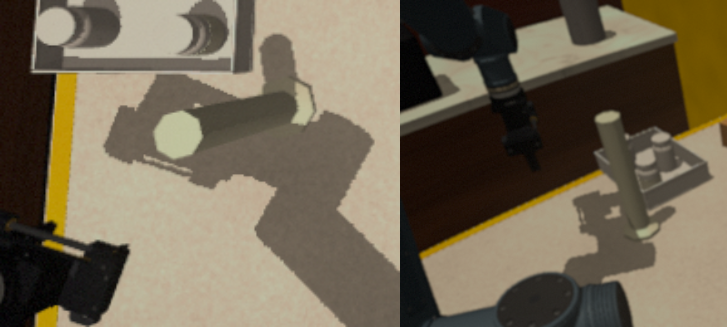

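Candidates for the handle: the vertical bar on the guard at top-view pixel (336,205), the pipe taps at (295,125) and (324,127), and the brown tray's grip at (463,176). I choose the bar on the guard.

Candidates for the tray: the steel tray inside the station at (344,160), the brown tray at (462,194), and the large bin at (98,220). I choose the one inside the station, and the crops above confirm its fin and jar.

The measuring cylinder at about (0.335, 0.425), 340 mm high, lies in the sweep, so I'll raise the arm over it.

```bash
python3 -m inch '{"dp":[[-20,0,0],[-32,0,0],[-35,0,0],[-35,0,0],[-35,0,0],[-35,0,0],[-28,0,0],[0,0,0]],"yaw":[6,6,6,6,6,6,6,0]}' 87
```

```text
time_s: 0.77
position: [0.1857, 0.5995, 0.4278]
tcp_rot: [[0.006, 0.86, 0.51], [0.012, 0.51, -0.86], [-1.0, 0.012, -0.007]]
force: [0.7, 0.9, 1.2]
opening: 0.997
```

```bash
python3 -m inch '{"dp":[[0,0,20],[0,-1,36],[0,-1,37],[0,-1,37],[0,-1,37],[0,-1,37],[0,-1,37],[0,-1,37],[0,-1,37],[0,-1,37],[0,-1,37],[0,-1,37],[0,-1,37],[0,-1,37],[0,-1,37],[0,-1,37],[0,-1,37],[0,-1,37],[0,0,37],[0,0,37]],"yaw":[0,0,0,0,0,0,0,0,0,0,0,0,0,0,0,0,0,0,0,0]}'
python3 -m inch '{"dp":[[0,0,25],[0,0,10],[0,0,0],[0,0,0],[0,0,0],[0,0,0],[0,0,0],[0,0,0],[0,0,0],[0,0,0],[10,0,0],[15,0,0],[20,0,0],[20,0,0],[20,0,0],[20,0,0],[20,0,0],[20,0,0],[10,0,0],[0,0,0]],"yaw":[0,7,7,7,7,7,7,7,7,7,7,7,7,7,7,7,7,2,0,0]}'
```

```text
time_s: 2.43
position: [0.54, -0.0333, 0.4194]
tcp_rot: [[-0.002, 0.859, 0.513], [0.001, 0.513, -0.859], [-1.0, -0.001, -0.001]]
force: [1.8, 0.2, -0.1]
opening: 0.999
time_s: 4.1
position: [0.5556, -0.061, 0.2621]
tcp_rot: [[-0.007, 0.12, -0.993], [0.002, -0.993, -0.12], [-1.0, -0.003, 0.007]]
force: [0.0, 0.9, 0.8]
opening: 1.004
```

```bash
python3 -m inch '{"dp":[[0,0,0],[0,-15,5],[0,-14,6],[10,0,0],[20,0,0],[25,0,0],[25,0,0],[15,0,0],[0,0,0]],"yaw":[6.3,0,0,0,0,0,0,0,0]}'
python3 - <<'E'
from rig import bot
import cv2
for n in("side","top"):
    a=bot.capture(n)["color"][:,:,::-1]
    a=a[100:240,290:440] if n=="side" else a[100:240,255:405]
    cv2.imwrite(f"pics/{n}1.png",cv2.convertScaleAbs(cv2.resize(a,None,fx=2.6,fy=2.6,interpolation=cv2.INTER_CUBIC),alpha=1.4))
cv2.imwrite("pics/b1.png",cv2.hconcat([cv2.imread("pics/side1.png"),cv2.imread("pics/top1.png")]))
E
```

```text
time_s: 4.85
position: [0.5435, -0.0314, 0.1671]
tcp_rot: [[-0.007, 0.012, -1.0], [0.002, -1.0, -0.012], [-1.0, -0.002, 0.007]]
force: [0.3, 0.3, -0.6]
opening: 0.998
```

View pics/b1.png

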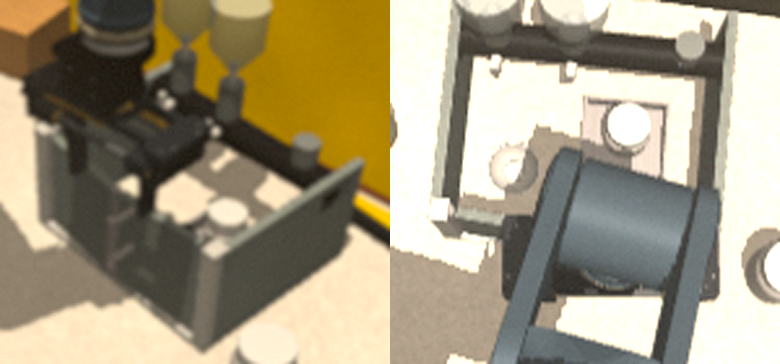

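The side crop shows the fingers at (78,170) and (148,205) straddling the handle bar at about (115,240). I'll lower and close.

```bash
python3 -m inch '{"dp":[[10,0,0],[20,0,0],[15,0,0],[5,0,0],[0,0,0]],"yaw":[0,0,0,0,0]}'
python3 -m inch '{"dp":[[0,0,0],[0,0,0],[0,0,0],[0,0,0],[0,0,0],[0,0,0],[0,0,0],[0,0,0],[0,0,0],[0,0,0]],"yaw":[0,0,0,0,0,0,0,0,0,0]}' 0
```

```text
time_s: 5.37
position: [0.5462, -0.0326, 0.1198]
tcp_rot: [[-0.001, 0.01, -1.0], [0.0, -1.0, -0.01], [-1.0, -0.0, 0.001]]
force: [-0.2, -0.1, -0.0]
opening: 1.0
time_s: 6.2
position: [0.5465, -0.0328, 0.1203]
tcp_rot: [[-0.0, 0.009, -1.0], [-0.0, -1.0, -0.009], [-1.0, 0.0, 0.0]]
force: [-0.3, 0.6, -0.7]
opening: 0.325
```

```bash
python3 -m inch '{"dp":[[0,0,0],[0,0,0],[0,0,0],[0,0,0],[0,0,0]],"yaw":[0,0,0,0,0]}'
```

```text
time_s: 6.62
position: [0.5457, -0.0307, 0.1202]
tcp_rot: [[-0.002, 0.008, -1.0], [0.004, -1.0, -0.008], [-1.0, -0.004, 0.002]]
force: [-0.7, 5.0, 1.6]
opening: 0.094
```

```bash
cat >> h.py <<'E'
TH=-np.arctan2(.024,.2785)
Rs=np.array([[np.cos(TH),-np.sin(TH)],[np.sin(TH),np.cos(TH)]])
def hand(q): return np.array([-.1*np.sin(q)-.041*np.cos(q), .13-.16*np.cos(q)-.041*np.sin(q)])
def s2w(p): return np.array([.598,-.0035])+Rs@np.asarray(p)
def plan(qs,yang0):
    out=[];ya=np.radians(yang0)
    for a,b in zip(qs[:-1],qs[1:]):
        d=Rs@(hand(b)-hand(a))*1000; y=np.array([np.cos(ya),np.sin(ya)]); z=np.array([np.sin(ya),-np.cos(ya)])
        out.append((round(d@y,1),round(d@z,1),round(-np.degrees(b-a),2))); ya+=b-a
    return out
E
python3 - <<'E'
from h import *
qs=np.linspace(.0965,1.36,37)
r=plan(qs,-90.5)
print(r[:18]);print(r[18:]); print(s2w(hand(qs[18])),s2w(hand(1.35)))
E
```

```text
[(np.float64(0.5), np.float64(3.4), np.float64(-2.01)), (np.float64(0.2), np.float64(3.3), np.float64(-2.01)), (np.float64(-0.1), np.float64(3.2), np.float64(-2.01)), (np.float64(-0.4), np.float64(3.1), np.float64(-2.01)), (np.float64(-0.7), np.float64(3.0), np.float64(-2.01)), (np.float64(-1.0), np.float64(2.8), np.float64(-2.01)), (np.float64(-1.2), np.float64(2.6), np.float64(-2.01)), (np.float64(-1.5), np.float64(2.4), np.float64(-2.01)), (np.float64(-1.7), np.float64(2.2), np.float64(-2.01)), (np.float64(-1.9), np.float64(2.0), np.float64(-2.01)), (np.float64(-2.2), np.float64(1.8), np.float64(-2.01)), (np.float64(-2.3), np.float64(1.5), np.float64(-2.01)), (np.float64(-2.5), np.float64(1.2), np.float64(-2.01)), (np.float64(-2.7), np.float64(0.9), np.float64(-2.01)), (np.float64(-2.8), np.float64(0.7), np.float64(-2.01)), (np.float64(-2.9), np.float64(0.4), np.float64(-2.01)), (np.float64(-3.0), np.float64(0.1), np.float64(-2.01)), (np.float64(-3.1), np.float64(-0.3), np.float64(-2.01))]
[(np.float64(-3.1), np.float64(-0.6), np.float64(-2.01)), (np.float64(-3.2), np.float64(-0.9
[... 284 characters left out ...]
5), np.float64(-2.01)), (np.float64(-2.8), np.float64(-2.8), np.float64(-2.01)), (np.float64(-2.7), np.float64(-3.1), np.float64(-2.01)), (np.float64(-2.6), np.float64(-3.4), np.float64(-2.01)), (np.float64(-2.4), np.float64(-3.6), np.float64(-2.01)), (np.float64(-2.2), np.float64(-3.9), np.float64(-2.01)), (np.float64(-2.0), np.float64(-4.1), np.float64(-2.01)), (np.float64(-1.8), np.float64(-4.4), np.float64(-2.01)), (np.float64(-1.6), np.float64(-4.6), np.float64(-2.01)), (np.float64(-1.3), np.float64(-4.8), np.float64(-2.01)), (np.float64(-1.0), np.float64(-5.0), np.float64(-2.01)), (np.float64(-0.8), np.float64(-5.1), np.float64(-2.01))]
[ 0.4997683  -0.01179929] [0.49656009 0.06039963]
```

```bash
python3 -m inch '{"dp":[[0,0.5,3.4],[0,0.2,3.3],[0,-0.1,3.2],[0,-0.4,3.1],[0,-0.7,3.0],[0,-1,2.8],[0,-1.2,2.6],[0,-1.5,2.4],[0,-1.7,2.2],[0,0,0]],"yaw":[-2,-2,-2,-2,-2,-2,-2,-2,-2,0]}'
python3 -m inch '{"dp":[[0,-1.9,2.0],[0,-2.2,1.8],[0,-2.3,1.5],[0,-2.5,1.2],[0,-2.7,0.9],[0,-2.8,0.7],[0,-2.9,0.4],[0,-3,0.1],[0,-3.1,-0.3],[0,0,0]],"yaw":[-2,-2,-2,-2,-2,-2,-2,-2,-2,0]}'
```

```text
time_s: 7.45
position: [0.5198, -0.0288, 0.1203]
tcp_rot: [[0.001, 0.318, -0.948], [0.003, -0.948, -0.318], [-1.0, -0.002, -0.002]]
force: [2.1, 5.1, -1.3]
opening: 0.101
time_s: 8.28
position: [0.5014, -0.0127, 0.1203]
tcp_rot: [[0.001, 0.596, -0.803], [0.0, -0.803, -0.596], [-1.0, 0.0, -0.001]]
force: [1.2, 0.8, -1.5]
opening: 0.098
```

```bash
python3 -m inch '{"dp":[[0,-3.1,-0.6],[0,-3.2,-0.9],[0,-3.2,-1.2],[0,-3.1,-1.5],[0,-3.1,-1.9],[0,-3.0,-2.2],[0,-3.0,-2.5],[0,-2.8,-2.8],[0,-2.7,-3.1],[0,0,0]],"yaw":[-2,-2,-2,-2,-2,-2,-2,-2,-2,0]}'
python3 -m inch '{"dp":[[0,-2.6,-3.4],[0,-2.4,-3.6],[0,-2.2,-3.9],[0,-2.0,-4.1],[0,-1.8,-4.4],[0,-1.6,-4.6],[0,-1.3,-4.8],[0,-1,-5],[0,-0.6,-4],[0,0,0]],"yaw":[-2,-2,-2,-2,-2,-2,-2,-2,-2,0]}'
```

```text
time_s: 9.12
position: [0.4924, 0.019, 0.1202]
tcp_rot: [[-0.002, 0.815, -0.58], [0.0, -0.58, -0.815], [-1.0, -0.002, 0.001]]
force: [-2.2, 1.3, 0.7]
opening: 0.098
time_s: 9.95
position: [0.4956, 0.0611, 0.1202]
tcp_rot: [[-0.003, 0.954, -0.298], [0.001, -0.298, -0.955], [-1.0, -0.004, -0.0]]
force: [-5.0, 1.6, 3.8]
opening: 0.096
```

```bash
python3 - <<'E'
from rig import bot
import cv2
for n in("side","top"):
    a=bot.capture(n)["color"][:,:,::-1]
    a=a[100:240,290:440] if n=="side" else a[100:240,255:405]
    cv2.imwrite(f"pics/{n}2.png",cv2.convertScaleAbs(cv2.resize(a,None,fx=2.6,fy=2.6,interpolation=cv2.INTER_CUBIC),alpha=1.4))
cv2.imwrite("pics/b2.png",cv2.hconcat([cv2.imread("pics/side2.png"),cv2.imread("pics/top2.png")]))
E
```

```text
(no output)
```

View pics/b2.png

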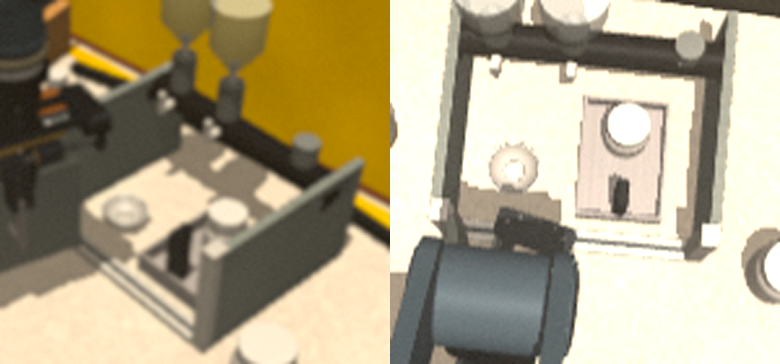

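The guard is folded to the side. In the top crop the doorway from (570,235) to (690,245) is clear, and the tray is at (620,160). I'll press lightly onto the stop to be sure it's fully folded.

```bash
python3 -m inch '{"dp":[[0,-0.2,-2],[0,0,-2],[0,0,0]],"yaw":[-0.8,-0.8,0]}'
python3 -m inch '{"dp":[[0,0,-2],[0,0,-2],[0,0,0]],"yaw":[0,0,0]}'
```

```text
time_s: 10.3
position: [0.4959, 0.0629, 0.1202]
tcp_rot: [[-0.005, 0.963, -0.271], [-0.002, -0.271, -0.963], [-1.0, -0.004, 0.003]]
force: [-5.2, -5.3, 5.6]
opening: 0.098
time_s: 10.55
position: [0.496, 0.0632, 0.1202]
tcp_rot: [[-0.008, 0.963, -0.268], [-0.009, -0.268, -0.963], [-1.0, -0.005, 0.011]]
force: [-9.0, -15.6, 6.8]
opening: 0.092
```

```bash
python3 -m inch '{"dp":[[0,0,2],[0,0,2.5],[0,0,0]],"yaw":[0,0,0]}'
python3 -m inch '{"dp":[[0,0,0],[0,0,0],[0,0,0],[0,0,0],[0,0,0],[0,0,0]],"yaw":[0,0,0,0,0,0]}' 40
python3 -m inch '{"dp":[[-5,0,0],[-10,0,0],[-20,0,0],[-20,0,0],[-20,0,0],[-20,0,0],[-20,0,0]],"yaw":[0,0,0,0,0,0,0]}' 45
```

```text
time_s: 10.8
position: [0.4959, 0.0629, 0.1202]
tcp_rot: [[-0.005, 0.962, -0.273], [0.0, -0.273, -0.962], [-1.0, -0.004, 0.001]]
force: [-6.4, -1.8, 3.2]
opening: 0.101
time_s: 11.3
position: [0.4989, 0.0631, 0.1205]
tcp_rot: [[0.002, 0.962, -0.273], [0.0, -0.273, -0.962], [-1.0, 0.001, -0.0]]
force: [-0.3, -0.8, -0.5]
opening: 0.426
time_s: 11.88
position: [0.4981, 0.0631, 0.2367]
tcp_rot: [[0.001, 0.962, -0.273], [0.0, -0.273, -0.962], [-1.0, 0.001, -0.0]]
force: [-0.8, -0.4, -1.2]
opening: 0.517
```

```bash
python3 - <<'E'
from rig import bot
import cv2
for n in("side","top"):
    a=bot.capture(n)["color"][:,:,::-1]
    a=a[130:240,290:430] if n=="side" else a[115:215,290:390]
    f=4 if n=="side" else 6
    cv2.imwrite(f"pics/{n}3.png",cv2.convertScaleAbs(cv2.resize(a,None,fx=f,fy=f,interpolation=cv2.INTER_CUBIC),alpha=1.4))
E
```

```text
(no output)
```

View pics/side3.png

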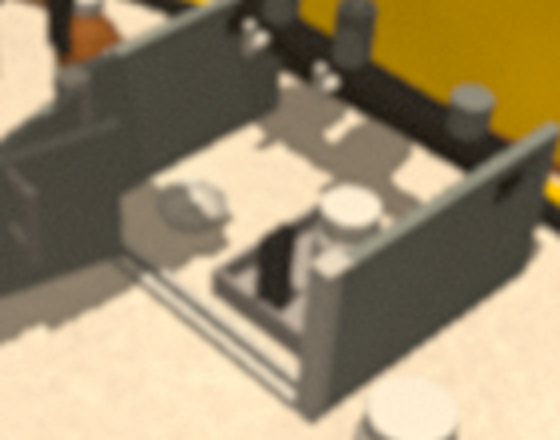

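View pics/top3.png

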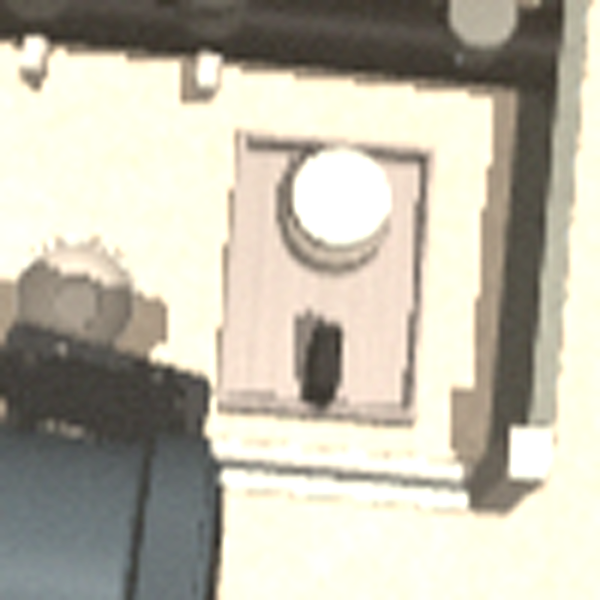

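```bash
python3 - <<'E'
from h import *
np.set_printoptions(precision=4,suppress=True)
T=lambda x,y:(290+(x+.5)/6-.5,115+(y+.5)/6-.5)
S=lambda x,y:(290+(x+.5)/4-.5,130+(y+.5)/4-.5)
c=np.array([onz("top",T(*p),.028) for p in[(220,412),(413,420),(433,150),(240,133)]]);print(c)
ce=c.mean(0)[:2]; v=(c[2]+c[3]-c[0]-c[1])[:2]; w=(c[0]+c[3]-c[1]-c[2])[:2]
print("len",np.linalg.norm(v)/2,np.linalg.norm(w)/2); a=np.degrees(np.arctan2(v[1],v[0])); b=np.degrees(np.arctan2(-w[0],w[1])); print(ce,a,b)
t=np.radians((a+b)/2)
R=np.array([[np.cos(t),-np.sin(t)],[np.sin(t),np.cos(t)]])
for l in(-68,-36): 
  for z in(.09,.03):
    p=np.r_[ce+R@[l/1000,0],z]; print(l,z,p,(proj("top",p)+.5-[290,115])*6-.5,(proj("side",p)+.5-[290,130])*4-.5)
print("grip",ce+R@[-.052,0])
print("jar",onz("top",T(342,196),.07),onz("side",S(350,206),.07))
print("sill front near", onz("top",T(340,490),.0),onz("top",T(340,460),.01))
E
```

```text
[[ 0.6183 -0.006   0.028 ]
 [ 0.6156 -0.102   0.028 ]
 [ 0.7526 -0.1115  0.028 ]
 [ 0.7598 -0.0144  0.028 ]]
len 0.13950125612712613 0.09669104005730339
[ 0.6866 -0.0585] -3.68420937694254 -2.910168624673759
-68 0.09 [ 0.6187 -0.0546  0.09  ] [324.9764 393.6499] [259.0744 243.6778]
-68 0.03 [ 0.6187 -0.0546  0.03  ] [317.9613 412.0152] [254.6063 301.1601]
-36 0.09 [ 0.6506 -0.0564  0.09  ] [329.3697 326.7301] [288.8172 224.4975]
-36 0.03 [ 0.6506 -0.0564  0.03  ] [322.1491 348.4307] [283.3718 281.8608]
grip [ 0.6347 -0.0555]
jar [ 0.7183 -0.0633  0.07  ] [ 0.7194 -0.063   0.07  ]
sill front near [ 0.5833 -0.0677  0.    ] [ 0.5974 -0.067   0.01  ]
```

```bash
python3 -m inch '{"dp":[[0,0,0],[0,0,0],[0,10,8],[0,20,15.5],[0,25,19.4],[0,25,19.4],[0,25,19.4],[0,22,17],[0,16.4,12.7],[0,0,0]],"yaw":[-6.2,-6.2,0,0,0,0,0,0,0,0]}' 54
python3 -m inch '{"dp":[[15,0,0],[25,0,0],[25,0,0],[15,0,0],[5,0,0],[0,0,0]],"yaw":[0,0,0,0,0,0]}'
python3 - <<'E'
from rig import bot
import cv2
for n in("side","top"):
    a=bot.capture(n)["color"][:,:,::-1]
    a=a[110:240,290:430] if n=="side" else a[85:215,270:410]
    cv2.imwrite(f"pics/{n}4.png",cv2.convertScaleAbs(cv2.resize(a,None,fx=2.8,fy=2.8,interpolation=cv2.INTER_CUBIC),alpha=1.4))
cv2.imwrite("pics/b4.png",cv2.hconcat([cv2.imread("pics/side4.png"),cv2.imread("pics/top4.png")]))
E
```

```text
time_s: 12.82
position: [0.6382, -0.0613, 0.2339]
tcp_rot: [[0.003, 0.998, -0.067], [-0.002, -0.067, -0.998], [-1.0, 0.003, 0.002]]
force: [0.8, -0.1, -0.1]
opening: 0.619
time_s: 13.32
position: [0.6329, -0.0565, 0.1481]
tcp_rot: [[-0.005, 0.998, -0.062], [0.001, -0.062, -0.998], [-1.0, -0.005, -0.001]]
force: [0.1, -0.3, 0.3]
opening: 0.622
```

View pics/b4.png

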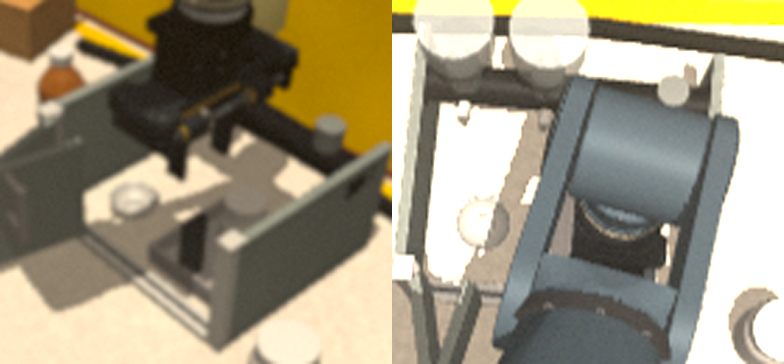

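```bash
python3 - <<'E'
from h import *
from rig import bot
a=bot.capture("side")["color"][:,:,::-1].copy()
for z in(.15,.2,.25,.3,.35,.4,.45):
    p=proj("side",(.633,-.0565,z)); print(z,p)
    cv2.circle(a,(int(round(p[0])),int(round(p[1]))),1,(0,0,255),-1)
a=a[0:240,270:450]
cv2.imwrite("pics/s5.png",cv2.convertScaleAbs(cv2.resize(a,None,fx=2.5,fy=2.5,interpolation=cv2.INTER_CUBIC),alpha=1.4))
E
```

```text
0.15 [359.34751417 173.09509156]
0.2 [360.52194439 159.29379488]
0.25 [361.76597205 144.57534648]
0.3 [363.08475017 128.85757039]
0.35 [364.48368049 112.05048262]
0.4 [365.9683263   94.05604244]
0.45 [367.54426233  74.76825235]
```

View pics/s5.png

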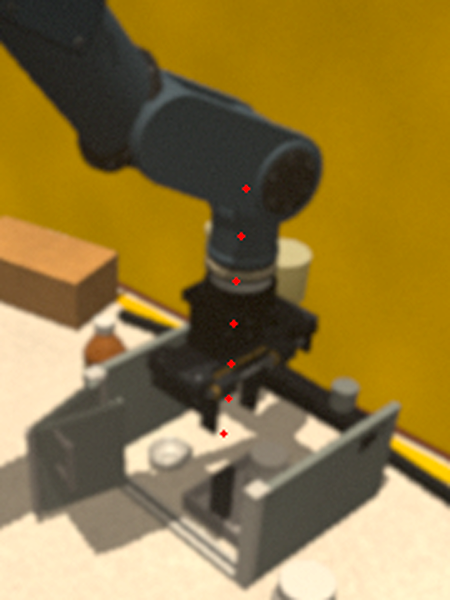

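The wrist housing sits about 0.25 m above the TCP, so it clears the walls. The fingers are in front of and behind the fin, so I'll lower and grip.

```bash
python3 -m inch '{"dp":[[10,1,0],[15,1,0],[20,0,0],[20,0,0],[12,0,0],[6,0,0],[3,0,0],[0,0,0]],"yaw":[0,0,0,0,0,0,0,0]}'
python3 -m inch '{"dp":[[0,0,0],[0,0,0],[0,0,0],[0,0,0],[0,0,0],[0,0,0],[0,0,0]],"yaw":[0,0,0,0,0,0,0]}' 0
```

```text
time_s: 14.13
position: [0.6366, -0.057, 0.0642]
tcp_rot: [[0.0, 0.998, -0.061], [0.0, -0.061, -0.998], [-1.0, 0.0, -0.0]]
force: [0.1, 0.3, 0.7]
opening: 0.619
time_s: 14.72
position: [0.6376, -0.0572, 0.0652]
tcp_rot: [[0.003, 0.998, -0.061], [-0.001, -0.061, -0.998], [-1.0, 0.003, 0.0]]
force: [1.2, 0.9, 3.1]
opening: 0.352
```

Gripped, with the opening at about 31 mm against the 32 mm fin. Lifting gently.

```bash
python3 -m inch '{"dp":[[0,0,0],[-1,0,0],[-2,0,0],[-2,0,0],[-2,0,0],[-2,0,0],[-2,0,0],[-2,0,0],[-2,0,0],[-2,0,0],[-2,0,0],[-2,0,0],[-2,0,0],[-1,0,0],[0,0,0]],"yaw":[0,0,0,0,0,0,0,0,0,0,0,0,0,0,0]}'
python3 - <<'E'
from rig import bot
import cv2
a=bot.capture("side")["color"][:,:,::-1][130:240,310:430]
cv2.imwrite("pics/s6.png",cv2.convertScaleAbs(cv2.resize(a,None,fx=5,fy=5,interpolation=cv2.INTER_CUBIC),alpha=1.6))
E
```

```text
time_s: 15.97
position: [0.6367, -0.057, 0.0887]
tcp_rot: [[0.001, 0.998, -0.061], [-0.0, -0.061, -0.998], [-1.0, 0.001, 0.0]]
force: [-0.5, -0.7, -4.9]
opening: 0.35
```

View pics/s6.png

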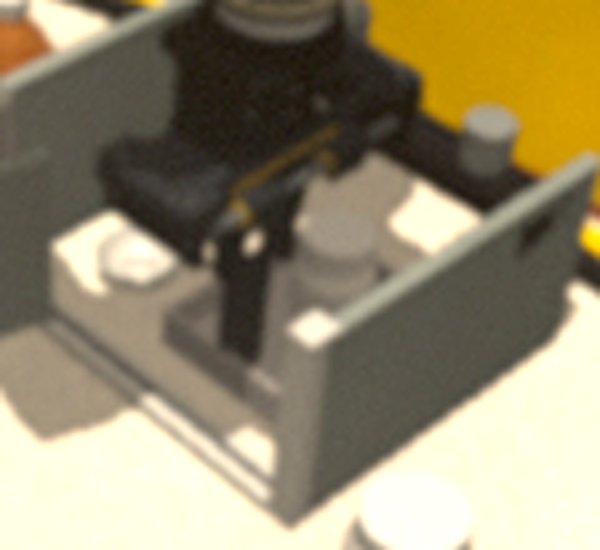

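The wrist carries 4.9 N, so the tray is fully lifted and level. The jar is upright at (335,255). Drawing it out.

```bash
python3 -m inch '{"dp":[[0,-2,0],[0,-5,0],[0,-8,0],[0,-11,0],[0,-13,0],[0,-13,0],[0,-13,0],[0,-13,0],[0,-13,0],[0,-13,0],[0,-13,0],[0,-13,0],[0,-13,0],[0,-13,0],[0,-13,0],[0,-13,0],[0,-11,0],[0,-8,0],[0,-5,0],[0,-2,0]],"yaw":[0,0,0,0,0,0,0,0,0,0,0,0,0,0,0,0,0,0,0,0]}'
python3 -m inch '{"dp":[[0,0,0],[0,0,0]],"yaw":[0,0]}'
python3 - <<'E'
from rig import bot
import cv2
for n in("side","top"):
    a=bot.capture(n)["color"][:,:,::-1]
    a=a[130:270,250:410] if n=="side" else a[130:270,250:410]
    cv2.imwrite(f"pics/{n}7.png",cv2.convertScaleAbs(cv2.resize(a,None,fx=2.5,fy=2.5,interpolation=cv2.INTER_CUBIC),alpha=1.4))
cv2.imwrite("pics/b7.png",cv2.hconcat([cv2.imread("pics/side7.png"),cv2.imread("pics/top7.png")]))
E
```

```text
time_s: 17.68
position: [0.4279, -0.0442, 0.0886]
tcp_rot: [[-0.0, 0.998, -0.061], [0.0, -0.061, -0.998], [-1.0, -0.0, -0.0]]
force: [-0.8, 0.2, -6.0]
opening: 0.347
time_s: 17.85
position: [0.4298, -0.0447, 0.0886]
tcp_rot: [[0.002, 0.998, -0.061], [-0.001, -0.061, -0.998], [-1.0, 0.002, 0.0]]
force: [-0.6, -0.3, -5.5]
opening: 0.35
```

View pics/b7.png

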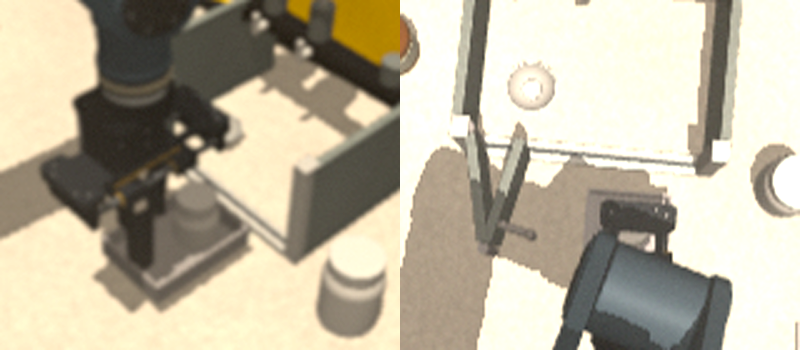

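The tray is outside, about 30 mm ahead of the sill. The jar is upright in it at (197,210) in the side crop. Lowering.

```bash
python3 -m inch '{"dp":[[1,0,0],[2,0,0],[2.5,0,0],[2.5,0,0],[2.5,0,0],[2.5,0,0],[2.5,0,0],[2.5,0,0],[2,0,0],[1,0,0],[1,0,0],[0.7,0,0],[0,0,0],[0,0,0]],"yaw":[0,0,0,0,0,0,0,0,0,0,0,0,0,0]}'
```

```text
time_s: 19.12
position: [0.4284, -0.0442, 0.0658]
tcp_rot: [[-0.001, 0.998, -0.061], [0.0, -0.061, -0.998], [-1.0, -0.001, -0.0]]
force: [-3.1, 0.6, -2.3]
opening: 0.354
```

```bash
python3 -m inch '{"dp":[[0.7,0,0],[0.5,0,0],[0,0,0],[0,0,0]],"yaw":[0,0,0,0]}'
```

```text
time_s: 19.45
position: [0.4286, -0.0443, 0.065]
tcp_rot: [[0.0, 0.998, -0.06], [-0.0, -0.06, -0.998], [-1.0, 0.0, 0.0]]
force: [-3.9, 0.2, 4.8]
opening: 0.349
```

```bash
python3 -m inch '{"dp":[[0,0,0],[0,0,0],[0,0,0],[0,0,0],[0,0,0]],"yaw":[0,0,0,0,0]}' 50
python3 -m inch '{"dp":[[-5,0,0],[-10,0,0],[-20,0,0],[-25,0,0],[-25,0,0],[-25,0,0],[-25,0,0],[-20,0,0],[-10,0,0]],"yaw":[0,0,0,0,0,0,0,0,0]}'
python3 -m inch '{"dp":[[0,0,10],[0,0,20],[0,0,25],[0,0,25],[0,0,25],[0,0,20],[0,0,10],[0,0,0],[0,0,0]],"yaw":[0,0,0,0,0,0,0,0,0]}'
python3 - <<'E'
from rig import bot
import cv2
for n in("side","top"):
    a=bot.capture(n)["color"][:,:,::-1]
    cv2.imwrite(f"pics/{n}8f.png",a)
    a=a[90:290,230:430]
    cv2.imwrite(f"pics/{n}8.png",cv2.convertScaleAbs(cv2.resize(a,None,fx=2,fy=2,interpolation=cv2.INTER_CUBIC),alpha=1.3))
cv2.imwrite("pics/b8.png",cv2.hconcat([cv2.imread("pics/side8.png"),cv2.imread("pics/top8.png")]))
E
```

```text
time_s: 19.87
position: [0.4297, -0.0447, 0.0646]
tcp_rot: [[0.002, 0.998, -0.061], [-0.001, -0.061, -0.998], [-1.0, 0.002, 0.0]]
force: [-0.7, 0.9, 1.0]
opening: 0.558
time_s: 20.62
position: [0.4302, -0.0448, 0.2324]
tcp_rot: [[0.005, 0.998, -0.061], [-0.002, -0.061, -0.998], [-1.0, 0.005, 0.002]]
force: [1.1, 0.1, 0.2]
opening: 0.576
time_s: 21.37
position: [0.42, -0.1789, 0.2288]
tcp_rot: [[-0.001, 0.998, -0.062], [0.002, -0.062, -0.998], [-1.0, -0.001, -0.002]]
force: [0.0, 0.0, -0.1]
opening: 0.57
```

View pics/b8.png

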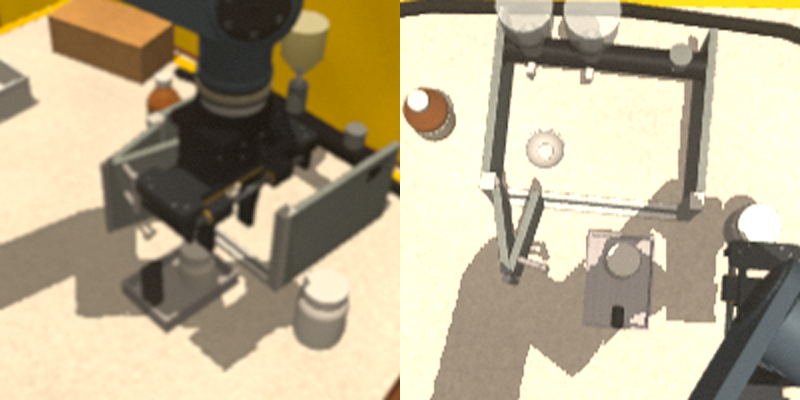

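View pics/top8f.png

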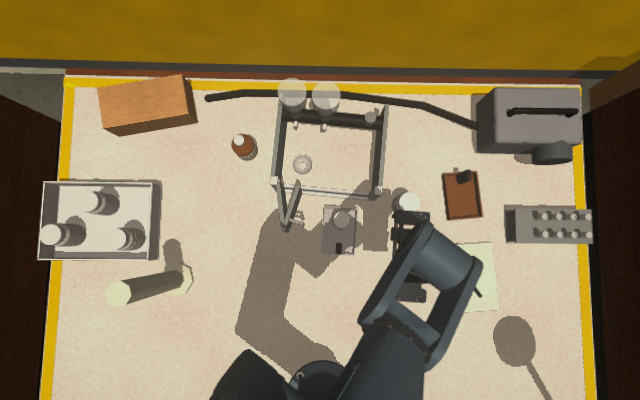

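```bash
python3 - <<'E'
from h import *
np.set_printoptions(precision=4,suppress=True)
T=lambda x,y:(230+(x-400+.5)/2-.5,90+(y+.5)/2-.5)
st=lambda p:Rs.T@(p[:2]-[.598,-.0035])
for n,p,z in[("tail L",(587,232),.028),("tail R",(655,234),.028),("front L",(584,325),.028),("front R",(648,329),.028),("jar",(625,252),.07),("hinge",(512,262),.149),("panel end",(536,184),.149)]:
    w=onz("top",T(*p),z); print(n,w,st(w)*1000)
E
python3 - <<'E'
import cv2
a=cv2.imread("pics/top8f.png")[165:265,262:372]
cv2.imwrite("pics/t9.png",cv2.convertScaleAbs(cv2.resize(a,None,fx=6,fy=6,interpolation=cv2.INTER_CUBIC),alpha=1.4))
E
```

```text
tail L [0.5509 0.0021 0.028 ] [-47.4025   1.5566]
tail R [ 0.5492 -0.0988  0.028 ] [-40.4379 -99.1768]
front L [0.414  0.0049 0.028 ] [-183.9999   -7.4665]
front R [ 0.4092 -0.0891  0.028 ] [-180.7933 -101.503 ]
jar [ 0.5192 -0.0522  0.07  ] [-74.2889 -55.2954]
hinge [0.4992 0.1014 0.149 ] [-107.4245   95.9952]
panel end [0.6037 0.0716 0.149 ] [-0.7975 75.2987]
```

View pics/t9.png

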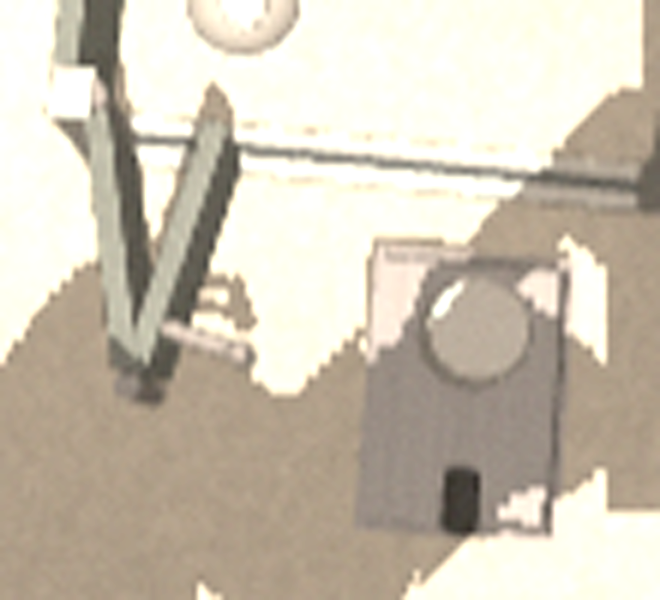

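In the close crop the guard panels form a narrow V at (135,360). The free end is at about station y 75 mm, which gives q ≈ 1.36, at the stop. The tray lies flat with the jar upright at (478,325), and its tail is about 28 mm clear of the sill. Handing in.

```bash
python3 -c "
from rig import bot
print(bot.hand_in()); s=bot.read_state(); print(s['time_s'],s['force'])"
```

```text
the job is handed in; nothing more can be done
None
the job is handed in; nothing more can be done
```

The guard is folded fully open, and the tray is flat on the bench in front of the sill with the jar standing upright in it. The job is handed in; the last clock reading before that was about 21 s.

- **Guard:** I pulled it by its handle until it pressed on the stop, where it no longer moved and the push rose to about 19 N, then let go. The last picture puts the leading panel's free end at station y of about 75 mm, which is a fold of about 1.36 rad. The fold hinge read about 20 mm off its expected x in that picture (-107 against -127 mm). I put that down to picking the pixel and relied on the free end and the push against the stop.
- **Tray:** I gripped the fin across its 32 mm length, because the gripper body would have hit the right wall or jamb the other way. I lifted the whole tray level by about 24 mm, not just its front end, and carried it about 208 mm out through the doorway. Its back edge measures about 28 mm or more clear of the sill.
- **Other things:** The dish, stock bottle, pale jar, brown tray and measuring cylinder look unmoved in the last pictures. The notebook and pen are partly hidden behind the arm and the tweezers wholly, but the arm only passed above them. The last force reading was near zero, with the gripper raised away from everything.

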